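# Set a work lamp's boom to its length mark and clamp it

## Task

Set the reach of the bench work lamp: with the fingers round both the black clamp collar of its sliding tube and the half-open cam lever beside it, push up under the collar's finger rest to draw the tube out along its sloping rod until the collar's mouth stands at the second engraved ring, hold it there so that it cannot slide back, and squeeze the lever fully shut against the collar. Do not shut the lever anywhere but at that ring, leave the loose things on the bench alone, and finish while still holding collar and lever squeezed together in the gripper.

Things in the scene. Friction and masses are not known exactly. Their poses are not given: they have to be found in the camera images.
- lamp_stand: The lamp's heavy fixed stand: grey round cast foot 160 mm across, short post, knuckle 115 mm up with a black knob on the side away from the lever. Origin: middle of the foot's underside; z up; the boom rises 22 degrees above level along its +x. From the knuckle comes a fixed steel rod 14 mm thick with three dark engraved rings, 30 mm apart; the lamp's tube slides on it.
- finger_seat (a point): Point on the tube's axis inside the black round collar (24 mm thick), 13 mm below the finger rest; moves with the tube. Axes: x up along the tube, y to the lever's side, z square to both, away from the bench. The finger rest is a flat plate across the collar's upper end, 34 mm tall, reaching 38 mm from the axis on the side away from the lever, 10 mm on the lever's side.
- mouth (a point): Centre of the collar's lower end (bright rim), 45 mm below the finger rest, on the axis; same axes as finger_seat. The rod comes out here. At the start it lies below all three rings, which appear one by one as the tube is drawn up.
- second_ring (a point): Centre of the second (middle) engraved ring, 2 mm wide, on the fixed rod. Hidden in the collar at the start; it just shows when the mouth stands at it.
- lever_tip (a point): Free end of the cam lever, 62 mm from its pin. The pin lies 23 mm above finger_seat along x, 16 mm to +y, parallel to z. The aluminium blade is 16 mm tall, 6.5 mm thick, outer face 4 mm outside the line from pin to tip. It points down along the collar; shut, its outer face is 20 mm from the axis, so collar and lever together are 32 mm wide.
- sliding_tube (a joint): How far the tube with the lamp is drawn up the rod (m): 0 resting on its lower stop (the start), 0.035 mouth at the first ring, 0.065 at the second, 0.095 at the third, 0.105 upper stop. Tube and lamp weigh about 0.6 kg; with the lever open they slide back down if let go (about 2 N).
- cam_lever (a joint): Lever angle (rad): 0 shut along the collar, starts half open at 0.46 to 0.60, tip swung out to +y. The cam bites on the rod below about 0.4, takes about 5 N at 25 mm from the pin, then snaps over centre and stays shut, clamping the tube. As it bites it drags the tube down the rod with up to 8 N, so the rest must be backed by the fingers.
- torch: Black pocket torch, 142 mm long, 42 mm thick, lying under the boom; loose, to be left alone.
- grease_tin: Small round tin, 75 mm across, 58 mm tall, behind the boom; loose, to be left alone.
- spanner: Small combination spanner, 145 mm long, lying before the foot; loose, to be left alone.

How it is judged:
By the outcome, as a careful person would: the job done as asked, in the order asked, and still so for the second after the job is handed in, while the arm keeps its last pose, push and grip.
It also fails if it takes over 38 s, if anything falls off the work surface, if the arm or the gripper's body presses on something with over 40 N, if the wrist force passes 120 N, or if a joint passes its speed limit or range.

## Robot

A 7-joint arm with a two-finger parallel gripper is mounted at the origin on a cart in front of the work surface, level with it; the furniture and walls round the work are solid. World frame = base frame: x ahead of the robot, y to its left, z up, the work surface at z = 0. Lengths are in mm, angles in rad, forces in N, time in s.
With the tool pointing down it reaches from about 425 to 875 mm from the base axis. Payload 8.4 kg.
Tool frame: the origin (TCP) lies on the centre line of the jaws, within the pads' length; the fingertips stand 8 mm ahead of it and the grasp point (between the pads) lies 11 mm behind it; z points along the fingers, y is the line along which they close (so a half turn about z gives the same grasp; the last joint's range is limited). The gripper opens to 87 mm and grips with 3 to 60 N. Pads are 19 mm wide; open, the fingers measure 117 mm over their backs; the gripper's body (75 mm by 190 mm) begins 51 mm behind the grasp point.
Start: joints at [1.047, 0.333, 0.04, 1.465, -0.013, 1.343, -0.059], TCP at [267.865, -592.21, 230.546] pointing down, gripper open.
Joint ranges: [-2.58, 2.58], [-0.38, 2.09], [-1.3, 1.39], [0.25, 2.4], [-1.5, 4.64], [0.08, 2.09], [-2.65, 2.65]. Speed limits (rad/s): [2.22, 2.22, 2.79, 2.79, 3.14, 3.14, 3.14].

## Interface

Orientations are given as a rotation vector (axis times angle).
In Python, from rig import readout, imaging, robot gives the robot as it stands.
- The arm moves only by the tool jog_arm, never from a script. Its argument "increments" is a list of rows, each a list of 7 numbers: the turn, a rotation vector about the world's x, y, z in units of 360 degrees (1.0 is 360 degrees), then the shift along the world's x, y, z in units of 0.5 m (1.0 is 0.5 m), then the opening, from 0 (shut) to 1 (fully open). A call has exactly 5 rows; each row shifts and turns the commanded pose from where the row before left it; what a row does not reach is not made up. A row lasts 1/10 s, in which the tool goes at most 50 mm and 8.59 degrees, less where a joint would pass 70% of its speed; a pose out of reach is approached as far as the arm can. A call with a number of a shift or a turn outside -1 to 1 is refused whole. A call with a gripper value outside its range is refused whole. The fingers move at their own pace and stop on an object; "newtons" is the grip in N (left out, the last holds). Time passes only in rows, so rows that do not move let the fingers close, or fill a call up. It gives the time, the measured TCP pose, the force, the opening and the grip force at its end, in the units of the state.
- readout.sense(): the state, without advancing time (a new reading comes with each control period).
- imaging.read_camera(name): name is "side" or "top"; returns the picture (480x640x3 uint8, red, green, blue); there is no depth.
- imaging.camera_model(name): a dict with "vertical_fov" (degrees; the focal length in pixels is half the picture's height over the tangent of half this angle, whatever the lens; pixels are square), "cx", "cy" (the principal point, pixels), "rvec" (rotation vector, rad) and "tvec" (3), from world to camera coordinates, as OpenCV has them. Camera axes: x right, y down, z forward; pixel columns grow to the right and rows downward; lengths in mm; the calibration is good to about 2 mm. A picture is of the moment at which its call begins. camera_model takes no time and is no camera call.
- robot.job_done(): hands the job in; it is judged then, once.
The state is a dict: "time": time; "joint_positions": joint angles; "qd": joint speeds; "joint_efforts": joint torques, N m; "eef_pos": TCP position; "orientation": TCP orientation; "ft_force": force on the tool from outside, world axes, zero at the start; "ft_torque": the same for the moment, N m; "gripper_width": finger opening in mm; "finger_force": force on a finger pad.
Only numpy, scipy, OpenCV 4.12 (cv2) and the standard library are available. Lean on these libraries where they do the work, as an engineer would, in place of code of your own. Each camera call takes 0.05 s, during which the arm holds its last target. There are 200 camera calls.

## Working session

There is one attempt and no reset: what is moved stays moved. The work goes in short steps, Python scripts to look and compute and a tool call to move; the robot and the scene stay as the last step left them, time stands still between calls to the robot, and variables do not carry over. Pictures are saved under pics/ and viewed, at most 10 in all, crops included, and the job is handed in when it is done.

Besides the shell and the picture viewer there is one more tool, called after ">>>" by a JSON object that holds its "op" and its "data", one argument or row to a line. jog_arm: Moves the arm, as the interface text tells. Shifts and turns lie within -1 to 1; 1 stands for 0.5 m of shift or 360 degrees of turn. Its arguments: {"type":"object","properties":{"increments":{"type":"array"},"newtons":{"type":"number"}},"required":["increments"]}

```bash
mkdir -p pics
cat > h.py <<'E'
import numpy as np, cv2
from rig import readout, imaging, robot
def cam(n):
    m=imaging.camera_model(n); f=240/np.tan(np.radians(m['vertical_fov'])/2)
    return m,np.array([[f,0,m['cx']],[0,f,m['cy']],[0,0,1]]),cv2.Rodrigues(np.array(m['rvec'],float))[0],np.array(m['tvec'],float)
def ray(n,uv):
    m,K,R,t=cam(n); d=R.T@np.linalg.solve(K,[uv[0],uv[1],1]); return -R.T@t,d/np.linalg.norm(d)
def plane(n,uv,z):
    o,d=ray(n,uv); return o+d*(z-o[2])/d[2]
def tri(a,b):
    o1,d1=ray('side',a);o2,d2=ray('top',b)
    s=np.linalg.lstsq(np.c_[d1,-d2],o2-o1,rcond=None)[0]
    p,q=o1+s[0]*d1,o2+s[1]*d2; return (p+q)/2,np.linalg.norm(p-q)
def proj(n,P):
    m,K,R,t=cam(n); p=K@(R@np.array(P,float)+t); return p[:2]/p[2]
E
python3 - <<'E'
from h import *
for n in('side','top'):
    cv2.imwrite(f'pics/{n}0.png',imaging.read_camera(n)[:,:,::-1]); print(imaging.camera_model(n), ray(n,(320,240)))
print(readout.sense())
E
```

```text
{'vertical_fov': 44.03726244650924, 'cx': 305.6065857799941, 'cy': 237.1613045302142, 'rvec': array([ 0.3930214 , -2.62108085,  1.42892648]), 'tvec': array([408.05778377, 246.22017937, 689.58559893])} (array([268.03071596, 545.70484021, 577.08716201]), array([ 0.21260574, -0.80995942, -0.54659357]))
{'vertical_fov': 48.1666556520077, 'cx': 321.2341749964711, 'cy': 240.0481828790346, 'rvec': array([ 2.11475128, -2.13099758,  0.17042773]), 'tvec': array([-156.66864812,  489.05097377,  912.62593933])} (array([ 321.38937326, -174.11643655,  981.32276172]), array([ 0.17451463,  0.01666304, -0.98451358]))
{'time': 0.1, 'joint_positions': array([ 1.04674417,  0.33385498,  0.03989275,  1.46617444, -0.01339173,
        1.34330255, -0.05852376]), 'qd': array([ 0.00092357, -0.00037378, -0.00051111, -0.00264094, -0.00152259,
       -0.00139551,  0.00092543]), 'joint_efforts': array([ 6.05706882e-03, -6.57806396e+01,  1.34085484e+00, -4.04704714e+01,
       -5.97095350e-02,  4.10053704e-02,  1.40802783e-05]), 'eef_pos': array([ 267.71524452, -591.85703719,  229.74306188]), 'orientation': array([-3.06961489e+00, -6.61965152e-01,  6.59914240e-04]), 'ft_force': array([-0.34231745, -0.2036215 ,  0.1039341 ]), 'ft_torque': array([-0.01448432, -0.0270326 , -0.01185383]), 'finger_force': 0.0, 'gripper_width': 87.04170700362347}
```

View pics/side0.png

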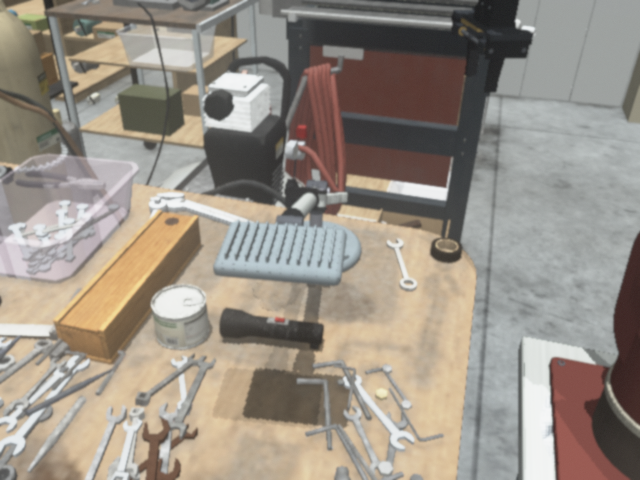

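View pics/top0.png

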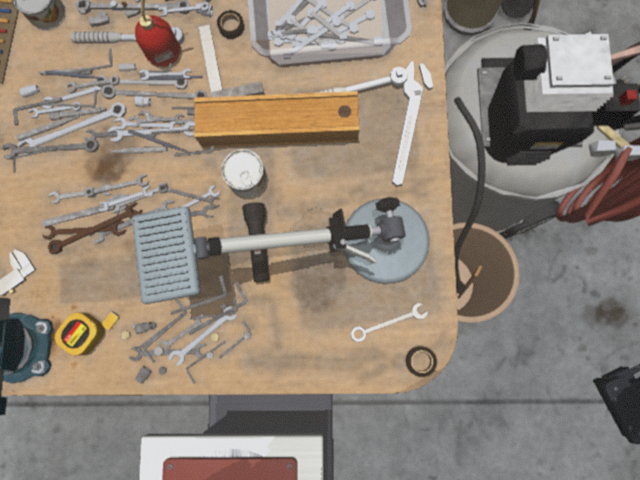

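The side view shows the lamp head hiding most of the boom, with the collar near (300,205). The top view shows the foot at about (387,240), the collar at (350,233), the rest at (337,230) and the lever from (345,245) to (375,260). I'll zoom in.

Run:
```python
from h import *
t=cv2.imread('pics/top0.png')[180:300,300:450]; cv2.imwrite('pics/tc.png',cv2.resize(t,None,fx=5,fy=5,interpolation=cv2.INTER_CUBIC))
t=cv2.imread('pics/side0.png')[150:290,200:375]; cv2.imwrite('pics/sc.png',cv2.resize(t,None,fx=4,fy=4,interpolation=cv2.INTER_CUBIC))
```

```text
(no output)
```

View pics/tc.png

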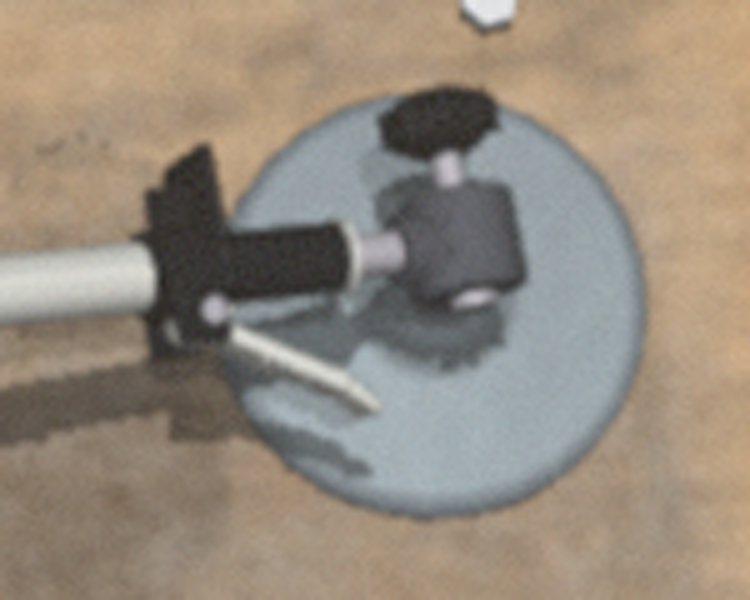

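View pics/sc.png

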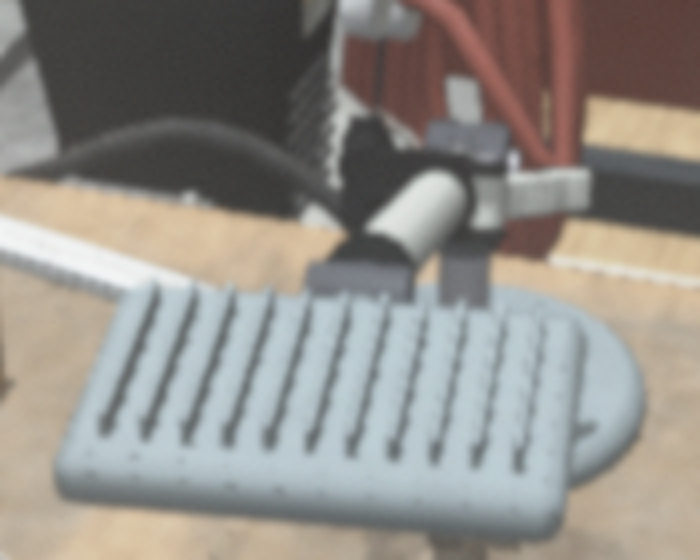

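The crops show, in top-image pixels, the foot centre at about (387.4,241.1), the mouth rim at (371,229.6), the tube axis at (300,237), the lever pin at (343,241.6) and the lever tip at (375.5,261.5).

```bash
cat > fit.py <<'E'
from h import *
from scipy.optimize import least_squares
C=plane('top',(387.4,241.1),8); C[2]=0
def frame(C,psi):
    a=np.radians(22); x=np.array([np.cos(psi)*np.cos(a),np.sin(psi)*np.cos(a),np.sin(a)])
    y=np.array([-np.sin(psi),np.cos(psi),0]); return x,y,np.cross(x,y)
obs=[((371.3,229.6),0),((346,232.2),None),((331,234.8),None),((300,237),None)]
def res(p):
    x,y,z=frame(C,p[0]); K=C+[0,0,115]+y*p[3]
    r=[]
    for (uv,_),s in zip(obs,[p[1],p[1]+35,p[1]+55,p[2]]): 
        d=proj('top',K+s*x)-uv; r+= list(d) if s in(p[1],p[2]) else [d[1]]
    return np.array(r)
def lt(C,psi,m,th,off=0):
    x,y,z=frame(C,psi); seat=C+[0,0,115]+y*off+x*(m+32); pin=seat+23*x+16*y
    return seat,pin,pin+62*(-x*np.cos(th)+y*np.sin(th)),x,y,z
E
python3 - <<'E'
from fit import *
print('C',C,'diam',np.linalg.norm(plane('top',(345,241),8)-plane('top',(429.6,241),8)))
s=least_squares(res,[1.6,50,200,0]); psi,m,_,off=s.x; print(s.x,s.fun)
x,y,z=frame(C,psi)
for th in(.45,.53,.6):
    seat,pin,tip,*_=lt(C,psi,m,th,off); print(th,seat.round(1),proj('top',pin),proj('top',pin+8*z),proj('top',tip+8*z+4*y))
K=C+[0,0,115]
print('knuckle',proj('top',K),proj('side',K),'mouth/rest',proj('top',seat-32*x+12*z),proj('top',seat+13*x),'rest far-top',proj('top',seat+13*x-38*y+17*z))
for d in(60,150,250):print(d,proj('side',K+off*y+x*d),proj('side',K+off*y+x*d+9*y),proj('side',K+off*y+x*d-9*y))
print(x,y,z)
E
```

```text
C [ 490.74717039 -281.45084241    0.        ] diam 155.12032187457126
[  1.74017487  42.14718172 165.00008228  -3.15146913] [-0.06226416  0.71025439  0.09125628 -1.34850267  0.05589758  0.54961875]
0.45 [ 482.3 -213.2  142.8] [342.19833968 243.32297914] [344.20470163 242.18225093] [379.58015568 257.68303676]
0.53 [ 482.3 -213.2  142.8] [342.19833968 243.32297914] [344.20470163 242.18225093] [378.82118842 260.54313822]
0.6 [ 482.3 -213.2  142.8] [342.19833968 243.32297914] [344.20470163 242.18225093] [377.97807213 262.97384377]
knuckle [394.28855495 229.85857627] [318.06607189 190.21297607] mouth/rest [374.54601239 228.47387726] [346.08097667 232.86875737] rest far-top [345.94628325 206.76628602]
60 [312.53736307 194.25023998] [318.36331442 194.64809251] [306.72261252 193.85315236]
150 [306.15589311 201.61187756] [312.59734195 202.06007441] [299.72814842 201.16463424]
250 [297.25334018 211.88182609] [304.55146644 212.40280217] [289.97282654 211.36210728]
[-0.15629521  0.91391559  0.37460659] [-0.98568972 -0.16856982  0.        ] [ 0.06314736 -0.36924587  0.92718385]
```

```bash
cat >> fit.py <<'E'
def toolR(x,y,z): return np.c_[np.cross(-y,-z),-y,-z]
E
python3 - <<'E'
from fit import *
import fit
im=cv2.imread('pics/top0.png').astype(int); us=[];vs=[]
for u in range(232,328,4):
    c=im[200:270,u]; m=(c.max(1)-c.min(1)<30)&(c.min(1)>125)
    r=np.flatnonzero(m)
    if len(r)>5: us.append(u); vs.append(200+np.median(r)); 
p=np.polyfit(us,vs,1); print(p,np.abs(np.polyval(p,us)-vs).max())
# yaw & offset from tube line; mouth s from column
def res(q):
    x,y,z=frame(C,q[0]);K=C+[0,0,115]+y*q[2]
    a=[proj('top',K+s*x) for s in(140,260)]; mo=proj('top',K+q[1]*x)
    return [b[1]-np.polyval(p,b[0]) for b in a]+[mo[0]-371.2]
s=least_squares(res,[1.7,42,0]);print(s.x)
psi,m,off=s.x
seat,pin,tip,x,y,z=lt(C,psi,m,.55,off)
print('seat',seat,'x',x,'y',y,'z',z)
print('pin',proj('top',pin+8*z),'tips',[proj('top',lt(C,psi,m,t,off)[2]+8*z).round(1) for t in(.46,.53,.6)],'mouth',proj('top',seat-32*x),'restfar',proj('top',seat+13*x-38*y+17*z),proj('top',seat+13*x-38*y-17*z))
st=readout.sense(); R0=cv2.Rodrigues(st['orientation'])[0]; Rt=toolR(x,y,z)
print('rot',cv2.Rodrigues(Rt@R0.T)[0].ravel()/2/np.pi)
for so in(110,0):
    T=seat-4*x+12*y+(so-11)*z; print(so,T,(T-st['eef_pos'])/500)
np.savez('fr.npz',seat=seat,x=x,y=y,z=z)
E
```

```text
[-9.94021739e-02  2.66654638e+02] 0.7923188405796395
[ 1.73838575 42.02694755 -3.99336978]
seat [ 483.23559483 -213.10975081  142.73098264] x [-0.15465986  0.91419376  0.37460659] y [-0.98598973 -0.16680603  0.        ] z [ 0.06248664 -0.36935825  0.92718385]
pin [344.14406004 241.55460722] tips [array([378.9, 255. ]), array([378.2, 257.5]), array([377.4, 259.9])] mouth [371.2        229.75655072] restfar [345.94898263 206.15488031] [337.64057322 212.10528798]
rot [ 0.05788068 -0.03109498  0.20628671]
110 [ 478.2085347  -255.33466535  233.02375787] [0.42098658 0.67304474 0.00656139]
0 [ 471.33500448 -214.70525741  131.03353387] [ 0.40723952  0.75430356 -0.19741906]
```

>>> {"op": "jog_arm", "data": {
  "increments": [
    [0.0039, -0.0021, 0.0138, 0.028, 0.045, 0.01, 1],
    [0.0039, -0.0021, 0.0138, 0.028, 0.045, 0.01, 1],
    [0.0039, -0.0021, 0.0138, 0.028, 0.045, 0.01, 1],
    [0.0039, -0.0021, 0.0138, 0.028, 0.045, 0.01, 1],
    [0.0039, -0.0021, 0.0138, 0.028, 0.045, 0.01, 1]
  ]
}}

```text
time: 0.6
eef_pos: [338.1, -478.6, 255.4]
orientation: [-2.754, -1.267, -0.137]
ft_force: [0.1, -0.4, -0.2]
gripper_width: 87.0
finger_force: 0.0
```

>>> {"op": "jog_arm", "data": {
  "increments": [
    [0.0039, -0.0021, 0.0138, 0.028, 0.045, 0, 1],
    [0.0039, -0.0021, 0.0138, 0.028, 0.045, 0, 1],
    [0.0039, -0.0021, 0.0138, 0.028, 0.045, 0, 1],
    [0.0039, -0.0021, 0.0138, 0.028, 0.045, 0, 1],
    [0.0039, -0.0021, 0.0138, 0.028, 0.045, 0, 1]
  ]
}}

```text
time: 1.1
eef_pos: [408.1, -366.3, 255.2]
orientation: [-2.327, -1.77, -0.258]
ft_force: [0.3, 0.2, -1.2]
gripper_width: 86.8
finger_force: 0.0
```

>>> {"op": "jog_arm", "data": {
  "increments": [
    [0.0039, -0.0021, 0.0138, 0.028, 0.045, 0, 1],
    [0.0039, -0.0021, 0.0138, 0.028, 0.045, 0, 1],
    [0.0039, -0.0021, 0.0138, 0.028, 0.045, 0, 1],
    [0.0039, -0.0021, 0.0138, 0.028, 0.045, 0, 1],
    [0, 0, 0, 0, 0, 0, 1]
  ]
}}

```text
time: 1.6
eef_pos: [465.8, -273.4, 255.1]
orientation: [-1.916, -2.097, -0.344]
ft_force: [0.3, -0.3, -0.1]
gripper_width: 87.1
finger_force: 0.0
```

```bash
cat > st.py <<'E'
from fit import *
d=np.load('fr.npz'); seat,x,y,z=d['seat'],d['x'],d['y'],d['z']; T=np.c_[x,y,z].T
def show():
    s=readout.sense(); R=cv2.Rodrigues(s['orientation'])[0]
    r=cv2.Rodrigues(toolR(x,y,z)@R.T)[0].ravel()
    print('t',s['time'],'rel TCP(tube xyz)',(T@(s['eef_pos']-seat)).round(1),'F',(T@s['ft_force']).round(2),'M',s['ft_torque'].round(2),'w',round(s['gripper_width'],1),'ff',s['finger_force'],'roterr/360',(r/2/np.pi).round(4),'pos',s['eef_pos'].round(1),'q',s['joint_positions'].round(2))
    return s
E
python3 -c "
from st import *
s=show()
print((T.T@np.array([-4,12,99])+seat-s['eef_pos'])/500)"
```

```text
t 1.6 rel TCP(tube xyz) [-10.3  27.3 125.3] F [-0.29 -0.22  0.06] M [-0.45 -0.15 -0.01] w 87.1 ff 0.0 roterr/360 [ 0.0026 -0.0017  0.0119] pos [ 465.8 -273.4  255.1] q [ 0.87  0.31 -0.31  1.51 -0.19  1.58  0.68]
[ 0.0248508   0.03612369 -0.04406011]
```

>>> {"op": "jog_arm", "data": {
  "increments": [
    [0.0013, -0.0009, 0.006, 0.012, 0.018, -0.022, 1],
    [0.0013, -0.0008, 0.0059, 0.0129, 0.018, -0.022, 1],
    [0, 0, 0, 0, 0, 0, 1],
    [0, 0, 0, 0, 0, 0, 1],
    [-0.0, 0, 0, -0.0014, 0.0081, -0.0204, 0.95]
  ]
}}

```text
time: 2.1
eef_pos: [476.0, -256.4, 224.1]
orientation: [-1.839, -2.155, -0.353]
ft_force: [0.7, -0.7, 1.1]
gripper_width: 84.5
finger_force: 0.0
```

>>> {"op": "jog_arm", "data": {
  "increments": [
    [0, 0, 0, -0.0014, 0.0081, -0.0204, 0.95],
    [0, 0, 0, -0.0014, 0.0081, -0.0204, 0.95],
    [0, 0, 0, -0.0014, 0.0081, -0.0204, 0.95],
    [0, 0, 0, 0, 0, 0, 0.95],
    [0, 0, 0, 0, 0, 0, 0.95]
  ]
}}

```text
time: 2.6
eef_pos: [473.4, -242.9, 192.6]
orientation: [-1.835, -2.154, -0.352]
ft_force: [0.0, -0.0, -0.4]
gripper_width: 82.6
finger_force: 0.0
```

```bash
python3 -c "
from st import *
s=show()
print((T.T@np.array([-4,12,-11])+seat-s['eef_pos'])/500)
a=imaging.read_camera('top')[170:290,290:440,::-1]; b=imaging.read_camera('side')[110:250,230:405,::-1]
cv2.imwrite('pics/a1.png',np.hstack([cv2.resize(a,(400,320)),cv2.resize(b,(400,320))]))"
```

```text
t 2.6 rel TCP(tube xyz) [-7.  14.7 56.7] F [-0.2  -0.02 -0.35] M [-0.46 -0.16  0.02] w 82.6 ff 0.0 roterr/360 [ 0.0005 -0.0001  0.0012] pos [ 473.4 -242.9  192.6] q [ 0.85  0.34 -0.33  1.6  -0.18  1.46  0.72]
[-0.00414541  0.05641882 -0.12322359]
```

View pics/a1.png

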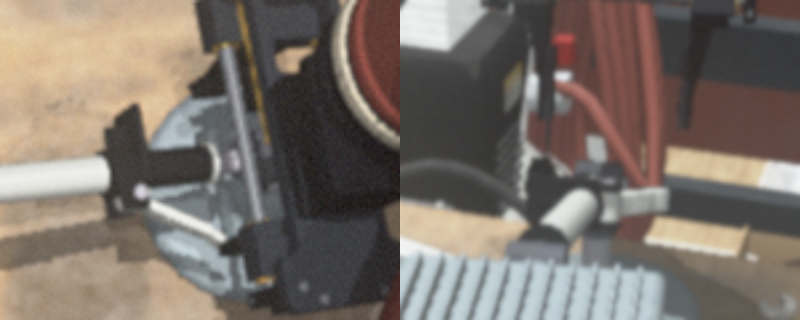

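The top view (left half) shows the fingers straddling the collar, still above it, with the lever tip at crop (225,240). The side view confirms the height is clear.

>>> {"op": "jog_arm", "data": {
  "increments": [
    [0, 0, 0, -0.0005, 0.007, -0.0154, 0.95],
    [0, 0, 0, -0.0005, 0.007, -0.0154, 0.95],
    [0, 0, 0, -0.0005, 0.007, -0.0154, 0.95],
    [0, 0, 0, -0.0005, 0.007, -0.0154, 0.95],
    [0, 0, 0, 0, 0, 0, 0.95]
  ]
}}

```text
time: 3.2
eef_pos: [471.9, -227.9, 160.6]
orientation: [-1.833, -2.153, -0.352]
ft_force: [-0.3, 0.0, -0.0]
gripper_width: 82.8
finger_force: 0.0
```

>>> {"op": "jog_arm", "data": {
  "increments": [
    [0, 0, 0, -0.0005, 0.007, -0.0154, 0.95],
    [0, 0, 0, -0.0005, 0.007, -0.0154, 0.95],
    [0, 0, 0, -0.0005, 0.007, -0.0154, 0.95],
    [0, 0, 0, -0.0005, 0.007, -0.0154, 0.95],
    [0, 0, 0, 0, 0, 0, 0.95]
  ]
}}

```text
time: 3.7
eef_pos: [470.9, -214.0, 129.9]
orientation: [-1.834, -2.153, -0.352]
ft_force: [-0.4, 0.0, 0.1]
gripper_width: 82.6
finger_force: 0.0
```

```bash
python3 -c "
from st import *
s=show()
print((T.T@np.array([-4,12,-11])+seat-s['eef_pos'])/500)
a=imaging.read_camera('top')[170:290,290:440,::-1]; b=imaging.read_camera('side')[110:250,230:405,::-1]
cv2.imwrite('pics/a2.png',np.hstack([cv2.resize(a,(400,320)),cv2.resize(b,(400,320))]))"
```

```text
t 3.7 rel TCP(tube xyz) [ -3.7  12.3 -12.3] F [0.11 0.42 0.02] M [-0.37 -0.14 -0.01] w 82.6 ff 0.0 roterr/360 [ 0.0004 -0.0003  0.0011] pos [ 470.9 -214.   129.9] q [ 0.83  0.36 -0.35  1.71 -0.19  1.33  0.71]
[ 0.00088718 -0.0013267   0.00218312]
```

View pics/a2.png

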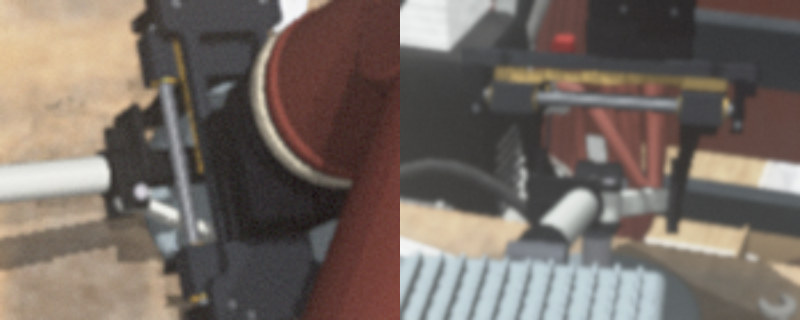

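The fingers now stand either side of the collar. The lever-side finger at side crop (675,190) is just outside the lever, and nothing is touching.

>>> {"op": "jog_arm", "data": {
  "increments": [
    [0, 0, 0, -0.0005, 0.0027, 0.0011, 0.84],
    [0, 0, 0, -0.0005, 0.0027, 0.0011, 0.84],
    [0, 0, 0, 0, 0, 0, 0.84],
    [0, 0, 0, 0, 0, 0, 0.84],
    [0, 0, 0, 0, 0, 0, 0.84]
  ]
}}

```text
time: 4.3
eef_pos: [471.0, -212.4, 132.3]
orientation: [-1.836, -2.154, -0.352]
ft_force: [-0.3, -0.1, -0.3]
gripper_width: 73.0
finger_force: 0.0
```

>>> {"op": "jog_arm", "data": {
  "increments": [
    [0, 0, 0, -0.0003, 0.0018, 0.0008, 0.84],
    [0, 0, 0, -0.0003, 0.0018, 0.0008, 0.84],
    [0, 0, 0, -0.0003, 0.0018, 0.0008, 0.84],
    [0, 0, 0, 0, 0, 0, 0.84],
    [0, 0, 0, 0, 0, 0, 0.84]
  ]
}}

```text
time: 4.8
eef_pos: [470.6, -209.6, 133.5]
orientation: [-1.835, -2.155, -0.352]
ft_force: [-0.1, -0.8, -0.1]
gripper_width: 73.2
finger_force: 0.0
```

```bash
python3 -c "
from st import *
s=show()"
```

```text
t 4.8 rel TCP(tube xyz) [  1.7  11.9 -10.7] F [-0.78  0.25  0.18] M [-0.44 -0.19  0.03] w 73.2 ff 0.0 roterr/360 [ 0.0006 -0.0001  0.0012] pos [ 470.6 -209.6  133.5] q [ 0.82  0.35 -0.35  1.72 -0.19  1.33  0.71]
```

>>> {"op": "jog_arm", "data": {
  "increments": [
    [0, 0, 0, -0.0003, 0.0018, 0.0008, 0.84],
    [0, 0, 0, 0, 0, 0, 0.84],
    [0, 0, 0, 0, 0, 0, 0.84],
    [0, 0, 0, 0, 0, 0, 0.84],
    [0, 0, 0, 0, 0, 0, 0.84]
  ]
}}

```text
time: 5.3
eef_pos: [470.4, -208.7, 133.8]
orientation: [-1.835, -2.154, -0.352]
ft_force: [-0.1, -0.2, 0.5]
gripper_width: 73.4
finger_force: 0.0
```

>>> {"op": "jog_arm", "data": {
  "increments": [
    [0, 0, 0, -0.0003, 0.0018, 0.0008, 0.84],
    [0, 0, 0, 0, 0, 0, 0.84],
    [0, 0, 0, 0, 0, 0, 0.84],
    [0, 0, 0, 0, 0, 0, 0.84],
    [0, 0, 0, 0, 0, 0, 0.84]
  ]
}}

```text
time: 5.8
eef_pos: [470.3, -207.8, 134.2]
orientation: [-1.835, -2.154, -0.352]
ft_force: [0.7, 0.5, -0.2]
gripper_width: 73.3
finger_force: 0.0
```

>>> {"op": "jog_arm", "data": {
  "increments": [
    [0, 0, 0, -0.0003, 0.0018, 0.0008, 0.84],
    [0, 0, 0, 0, 0, 0, 0.84],
    [0, 0, 0, 0, 0, 0, 0.84],
    [0, 0, 0, 0, 0, 0, 0.84],
    [0, 0, 0, 0, 0, 0, 0.84]
  ]
}}

```text
time: 6.3
eef_pos: [470.1, -206.9, 134.6]
orientation: [-1.835, -2.154, -0.352]
ft_force: [-0.4, 0.9, 0.1]
gripper_width: 73.2
finger_force: 0.0
```

```bash
python3 -c "
from st import *
s=show()"
```

```text
t 6.3 rel TCP(tube xyz) [  4.6  11.9 -10.6] F [ 0.97  0.28 -0.29] M [-0.5  -0.16  0.01] w 73.2 ff 0.0 roterr/360 [ 0.0006 -0.0001  0.0013] pos [ 470.1 -206.9  134.6] q [ 0.82  0.35 -0.35  1.72 -0.19  1.33  0.7 ]
```

>>> {"op": "jog_arm", "data": {
  "increments": [
    [0, 0, 0, -0.0003, 0.0018, 0.0008, 0.84],
    [0, 0, 0, 0, 0, 0, 0.84],
    [0, 0, 0, 0, 0, 0, 0.84],
    [0, 0, 0, 0, 0, 0, 0.84],
    [0, 0, 0, 0, 0, 0, 0.84]
  ]
}}

```text
time: 6.8
eef_pos: [470.0, -206.0, 135.0]
orientation: [-1.835, -2.154, -0.352]
ft_force: [-0.2, 0.1, 0.2]
gripper_width: 73.2
finger_force: 0.0
```

>>> {"op": "jog_arm", "data": {
  "increments": [
    [0, 0, 0, -0.0003, 0.0018, 0.0008, 0.84],
    [0, 0, 0, 0, 0, 0, 0.84],
    [0, 0, 0, 0, 0, 0, 0.84],
    [0, 0, 0, 0, 0, 0, 0.84],
    [0, 0, 0, 0, 0, 0, 0.84]
  ]
}}

```text
time: 7.3
eef_pos: [469.8, -205.1, 135.4]
orientation: [-1.835, -2.154, -0.352]
ft_force: [0.7, 0.7, -0.5]
gripper_width: 73.1
finger_force: 0.0
```

>>> {"op": "jog_arm", "data": {
  "increments": [
    [0, 0, 0, -0.0003, 0.0018, 0.0008, 0.84],
    [0, 0, 0, 0, 0, 0, 0.84],
    [0, 0, 0, 0, 0, 0, 0.84],
    [0, 0, 0, 0, 0, 0, 0.84],
    [0, 0, 0, 0, 0, 0, 0.84]
  ]
}}

```text
time: 7.8
eef_pos: [469.6, -204.3, 135.8]
orientation: [-1.836, -2.154, -0.352]
ft_force: [0.6, -1.3, -1.0]
gripper_width: 73.0
finger_force: 0.9
```

```bash
python3 -c "
from st import *
s=show()"
```

```text
t 7.8 rel TCP(tube xyz) [  7.5  11.9 -10.5] F [-1.65 -0.39 -0.43] M [-0.79 -0.19 -0.06] w 73.0 ff 0.9030516693019308 roterr/360 [ 0.0006 -0.0001  0.0013] pos [ 469.6 -204.3  135.8] q [ 0.82  0.34 -0.35  1.73 -0.19  1.33  0.7 ]
```

>>> {"op": "jog_arm", "data": {
  "increments": [
    [0, 0, 0, -0.0003, 0.0018, 0.0008, 0.84],
    [0, 0, 0, 0, 0, 0, 0.84],
    [0, 0, 0, 0, 0, 0, 0.84],
    [0, 0, 0, 0, 0, 0, 0.84],
    [0, 0, 0, 0, 0, 0, 0.84]
  ]
}}

```text
time: 8.3
eef_pos: [469.5, -203.3, 136.2]
orientation: [-1.835, -2.154, -0.352]
ft_force: [-0.7, -0.4, -1.1]
gripper_width: 73.3
finger_force: 1.0
```

```bash
python3 -c "
from st import *
s=show()"
```

```text
t 8.3 rel TCP(tube xyz) [  8.7  12.  -10.5] F [-0.64  0.73 -0.89] M [-0.93 -0.17 -0.04] w 73.3 ff 1.0405130975414068 roterr/360 [ 0.0006 -0.0001  0.0012] pos [ 469.5 -203.3  136.2] q [ 0.82  0.34 -0.36  1.73 -0.19  1.33  0.7 ]
```

>>> {"op": "jog_arm", "data": {
  "increments": [
    [0, 0, 0, -0.0012, 0.0073, 0.003, 0.84],
    [0, 0, 0, -0.0012, 0.0073, 0.003, 0.84],
    [0, 0, 0, -0.0012, 0.0073, 0.003, 0.84],
    [0, 0, 0, -0.0012, 0.0073, 0.003, 0.84],
    [0, 0, 0, -0.0012, 0.0073, 0.003, 0.84]
  ]
}}

```text
time: 8.8
eef_pos: [466.3, -184.7, 143.9]
orientation: [-1.835, -2.154, -0.352]
ft_force: [-0.7, -1.7, -1.7]
gripper_width: 73.0
finger_force: 1.3
```

>>> {"op": "jog_arm", "data": {
  "increments": [
    [0, 0, 0, -0.0012, 0.0073, 0.003, 0.84],
    [0, 0, 0, -0.0012, 0.0073, 0.003, 0.84],
    [0, 0, 0, -0.0012, 0.0073, 0.003, 0.84],
    [0, 0, 0, -0.0012, 0.0073, 0.003, 0.84],
    [0, 0, 0, -0.0012, 0.0073, 0.003, 0.84]
  ]
}}

```text
time: 9.3
eef_pos: [463.4, -166.5, 151.4]
orientation: [-1.835, -2.154, -0.352]
ft_force: [-1.3, -1.7, -1.6]
gripper_width: 73.3
finger_force: 1.3
```

>>> {"op": "jog_arm", "data": {
  "increments": [
    [0, 0, 0, -0.0012, 0.0073, 0.003, 0.84],
    [0, 0, 0, -0.0012, 0.0073, 0.003, 0.84],
    [0, 0, 0, -0.0012, 0.0073, 0.003, 0.84],
    [0, 0, 0, -0.0012, 0.0073, 0.003, 0.84],
    [0, 0, 0, 0, 0, 0, 0.84]
  ]
}}

```text
time: 9.8
eef_pos: [461.3, -151.5, 157.6]
orientation: [-1.835, -2.155, -0.353]
ft_force: [-0.7, -1.4, -1.1]
gripper_width: 73.0
finger_force: 0.9
```

```bash
python3 -c "
from st import *
s=show()
print((T.T@np.array([72,4,-11])+seat-s['eef_pos'])/500)
a=imaging.read_camera('top')[160:300,270:445,::-1]; b=imaging.read_camera('side')[110:250,230:405,::-1]
cv2.imwrite('pics/a3.png',np.hstack([cv2.resize(a,(400,320)),cv2.resize(b,(400,320))]))"
```

```text
t 9.8 rel TCP(tube xyz) [ 65.3  11.3 -10.3] F [-1.55  0.89 -0.57] M [-0.83 -0.01 -0.02] w 73.0 ff 0.8589723275508732 roterr/360 [0.0006 0.     0.0011] pos [ 461.3 -151.5  157.6] q [ 0.79  0.26 -0.39  1.79 -0.23  1.33  0.64]
[0.01227362 0.01524209 0.00370878]
```

View pics/a3.png

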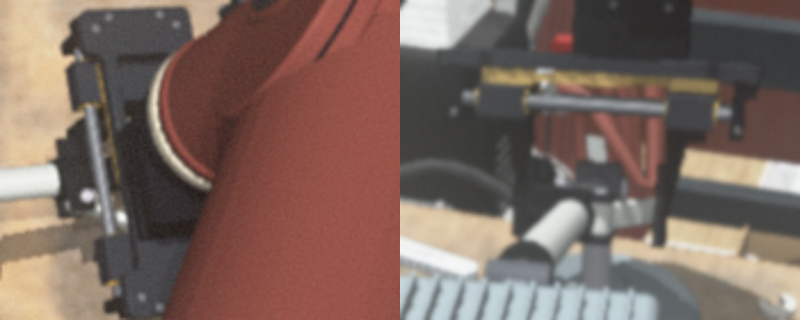

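The tube is drawn up about 58 mm. The pin shows at top crop (88,195), with the rings hidden under the gripper. The lever-side finger at side crop (665,190) is still clear of the lever. I'll move to 72 mm.

>>> {"op": "jog_arm", "data": {
  "increments": [
    [0, 0, 0, -0.001, 0.0062, 0.0025, 0.84],
    [0, 0, 0, -0.001, 0.006, 0.0025, 0.84],
    [0, 0, 0, 0, 0, 0, 0.84],
    [0, 0, 0, 0, 0, 0, 0.84],
    [0, 0, 0, 0, 0, 0, 0.84]
  ]
}}

```text
time: 10.4
eef_pos: [460.4, -146.1, 159.9]
orientation: [-1.836, -2.155, -0.353]
ft_force: [1.3, -0.8, -0.8]
gripper_width: 73.2
finger_force: 0.9
```

```bash
cat > pin.py <<'E'
from st import *
def cen(im,u,v,n=4):
    g=im[v-n:v+n+1,u-n:u+n+1].astype(float).min(2); w=np.clip(g-110,0,None); Y,X=np.mgrid[v-n:v+n+1,u-n:u+n+1]
    return np.array([(w*X).sum(),(w*Y).sum()])/w.sum()
im0=cv2.imread('pics/top0.png'); im1=imaging.read_camera('top')[:,:,::-1]
s=show(); P0=seat+4*x+23*x+16*y+10*z
p0=cen(im0,343,242,2)
best=None
pr=proj('top',P0+(s['eef_pos']-seat)@x*x-7*x); u,v=pr.round().astype(int)
p1=cen(im1,u,v,2); p1=cen(im1,*p1.round().astype(int),2)
print('pin start',p0,proj('top',P0),'now',p1,'expected',proj('top',P0+((s['eef_pos']-seat)@x-7)*x))
for d in(60,63,65,67): print(d,proj('top',P0+d*x)-proj('top',P0)+p0)
print(im1[v-5:v+6,u-6:u+7].min(2))
print((T.T@np.array([72,4,-11])+seat-s['eef_pos'])/500)
E
python3 pin.py
```

```text
t 10.45 rel TCP(tube xyz) [ 71.2  11.4 -10.3] F [-0.89 -0.61 -0.56] M [-0.76 -0.46 -0.26] w 73.2 ff 0.8946016085974406 roterr/360 [0.0006 0.     0.0013] pos [ 460.3 -146.1  159.8] q [ 0.79  0.25 -0.39  1.8  -0.23  1.33  0.64]
pin start [342.73109244 241.58613445] [342.31932805 241.51397417] now [304.09461579 245.70674334] expected [303.70322969 245.62305149]
60 [306.69600478 245.42057055]
63 [304.84042647 245.61801967]
65 [303.60043858 245.7499648 ]
67 [302.35809433 245.88216067]
[[ 61  55  60  54  54  57  57  48  50  64 102 135 166]
 [ 61  57  61  55  66  84  97  83  62  61  84 125 161]
 [ 59  65  53  72 103 147 165 158 122  87  86 124 158]
 [ 62  55  64  93 155 199 212 204 170 132 116 124 151]
 [ 58  57  68 119 180 216 224 220 194 173 166 137 137]
 [ 62  57  73 111 178 218 223 220 200 186 192 142 137]
 [ 62  56  58  97 153 200 217 208 169 156 174 134 131]
 [ 57  56  61  69 106 149 168 155 121 114 133 124 129]
 [ 56  59  57  60  64  81  88  87  67  85 132 153 132]
 [ 59  62  59  57  57  56  51  50  52  96 161 195 145]
 [ 60  57  60  60  65  56  59  61  63 109 181 210 150]]
[ 0.01426441  0.00448795 -0.00063474]
```

>>> {"op": "jog_arm", "data": {
  "increments": [
    [0, 0, 0, 0.0047, 0.0017, 0, 0.84],
    [0, 0, 0, 0.0047, 0.0017, 0, 0.84],
    [0, 0, 0, 0.0048, 0.0016, 0, 0.84],
    [0, 0, 0, 0, 0, 0, 0.84],
    [0, 0, 0, 0, 0, 0, 0.84]
  ],
  "newtons": 35
}}

```text
time: 10.95
eef_pos: [467.6, -143.3, 159.8]
orientation: [-1.835, -2.155, -0.353]
ft_force: [2.0, -1.4, -2.2]
gripper_width: 73.1
finger_force: 1.1
```

```bash
python3 pin.py|grep -v '\[ '
```

```text
pin start [342.73109244 241.58613445] [342.31932805 241.51397417] now [304.09790576 245.71256545] expected [302.80699465 245.71841843]
60 [306.69600478 245.42057055]
63 [304.84042647 245.61801967]
65 [303.60043858 245.7499648 ]
67 [302.35809433 245.88216067]
[-0.00010715 -0.00116699 -0.00047898]
```

```bash
cat > pin2.py <<'E'
from st import *
def edge(im,u,v):
    g=im[v-1:v+2,u-8:u+1].min(2).astype(float).mean(0); i=np.flatnonzero((g[:-1]<135)&(g[1:]>=135))[-1]
    return u-8+i+(135-g[i])/(g[i+1]-g[i])
im0=cv2.imread('pics/top0.png'); im1=imaging.read_camera('top')[:,:,::-1]
s=show(); P0=seat+27*x+16*y+10*z
e0=edge(im0,343,242); e1=edge(im1,304,246)
ds=np.linspace(40,80,81); px=[proj('top',P0+d*x)[0]-proj('top',P0)[0]+e0 for d in ds]
print(e0,e1,'travel',np.interp(-e1,-np.array(px),ds)); print(im0[239:245,336:349].min(2)); print(im1[243:249,297:310].min(2))
E
python3 pin2.py
```

```text
t 11.05 rel TCP(tube xyz) [ 72.6   3.9 -11. ] F [-1.89 -2.82 -1.57] M [-0.72 -0.58 -0.19] w 72.9 ff 1.4839372539427131 roterr/360 [0.0005 0.     0.0012] pos [ 467.5 -143.4  159.8] q [ 0.78  0.26 -0.4   1.78 -0.23  1.33  0.62]
340.5793103448276 301.4301675977654 travel 65.0297857242121
[[ 54  54  54  54  69  99 134 132 104  72  51  46  57]
 [ 59  56  54  57  97 146 170 170 142 110  94  89  88]
 [ 55  51  48  64 115 164 175 176 158 142 146 122 123]
 [ 48  56  45  66 115 160 178 179 161 152 149 140 143]
 [ 49  48  51  56  91 142 163 163 149 124 128 137 133]
 [ 59  49  49  51  65  89 122 126  98  96 121 137 128]]
[[ 64  61  60  52  65 107 148 171 156 111  87 125 163]
 [ 56  56  60  62  87 151 198 219 203 166 110 120 157]
 [ 54  55  56  64 116 174 219 227 220 196 131 118 150]
 [ 61  55  61  63 116 180 219 225 222 196 134 124 140]
 [ 59  59  55  62  96 153 201 218 213 166 115 114 144]
 [ 70  54  58  56  66 101 150 170 161 116  84 106 135]]
```

>>> {"op": "jog_arm", "data": {
  "increments": [
    [0, 0, 0, -0.003, -0.0005, 0, 0.8],
    [0, 0, 0, -0.003, -0.0005, 0, 0.75],
    [0, 0, 0, -0.003, -0.0005, 0, 0.72],
    [0, 0, 0, 0, 0, 0, 0.72],
    [0, 0, 0, 0, 0, 0, 0.72]
  ]
}}

```text
time: 11.55
eef_pos: [471.0, -140.5, 160.8]
orientation: [-1.837, -2.164, -0.37]
ft_force: [41.3, 13.5, -21.6]
gripper_width: 63.3
finger_force: 22.7
```

```bash
cat > pin3.py <<'E'
from st import *
def cen(im,u,v):  # centroid on the two outer rows either side, where the surround is dark
    r=[]
    for dv in(-2,3):
        g=im[v+dv,u-4:u+3].min(1).astype(float); w=np.clip(g-58 if g.max()>140 else g-50,0,None)
        r.append((w*np.arange(u-4,u+3)).sum()/w.sum())
    return np.mean(r)
im0=cv2.imread('pics/top0.png'); im=np.mean([imaging.read_camera('top')[:,:,::-1] for _ in range(3)],0)
s=show(); P0=seat+27*x+16*y+10*z
print(im[240:252,297:311].min(2).astype(int))
E
python3 pin3.py
```

```text
t 11.7 rel TCP(tube xyz) [ 75.1  -0.2 -10.8] F [ -3.46 -42.66 -23.5 ] M [ 0.13 -7.78 -3.62] w 62.8 ff 22.773397306896186 roterr/360 [0.0002 0.0024 0.0011] pos [ 471.1 -140.4  160.8] q [ 0.78  0.25 -0.4   1.79 -0.24  1.32  0.63]
[[ 61  59  58  63  58  56  57  68 102 137 168 173 134  97]
 [ 60  59  60  54  55  52  53  60  90 128 164 178 140  98]
 [ 57  57  55  62  77  86  83  65  81 122 162 178 143 104]
 [ 60  58  62  91 137 165 152 112  89 117 153 172 146 108]
 [ 57  55  76 135 189 212 203 167 122 119 148 169 150 118]
 [ 59  60  92 161 213 225 220 198 152 125 140 166 161 127]
 [ 57  63  98 162 217 225 224 209 162 126 135 168 172 133]
 [ 56  60  81 142 198 220 220 200 143 106 131 164 181 140]
 [ 57  56  64 103 152 178 178 156 103  89 122 160 182 141]
 [ 60  57  56  63  86 101 104  89  68  86 119 155 174 144]
 [ 62  58  62  57  54  54  55  48  58  87 117 150 171 149]
 [ 58  61  56  59  58  57  57  56  64  88 118 143 168 158]]
```

```bash
python3 -c "
from st import *
a=imaging.read_camera('top')[190:290,270:370,::-1]; b=imaging.read_camera('side')[140:240,260:360,::-1]
cv2.imwrite('pics/a4.png',np.hstack([cv2.resize(a,(400,400),interpolation=2),cv2.resize(b,(400,400),interpolation=2)]));show()"
```

```text
t 11.8 rel TCP(tube xyz) [ 75.1  -0.2 -10.8] F [ -2.98 -43.29 -23.15] M [ 0.09 -7.73 -3.65] w 63.5 ff 22.774626583527606 roterr/360 [0.0002 0.0025 0.0011] pos [ 471.1 -140.4  160.8] q [ 0.78  0.25 -0.4   1.79 -0.24  1.32  0.63]
```

View pics/a4.png

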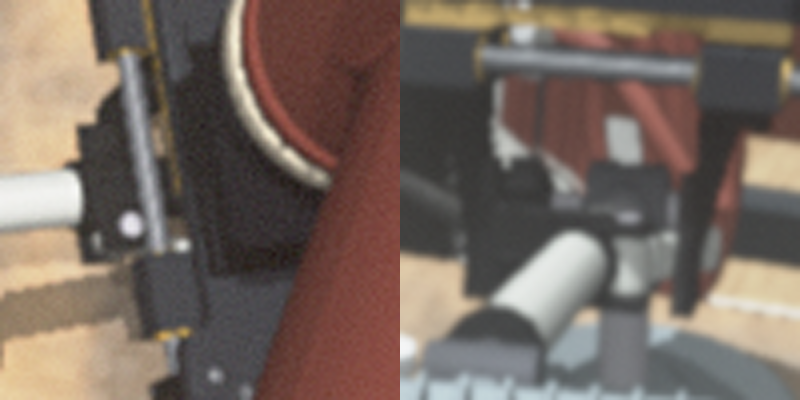

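The top crop shows the pin at about (131,223). The side crop shows the far finger at (475,200) pressing on the outer end of the rest instead of under it. The lever at (650,260) is still open and untouched. I'll ease the force, lower the tube by friction to its stop, then re-seat further inboard.

>>> {"op": "jog_arm", "data": {
  "increments": [
    [0, 0, 0, 0.006, 0.001, 0, 0.72],
    [0, 0, 0, 0.005, 0.001, 0, 0.72],
    [0, 0, 0, 0, 0, 0, 0.72],
    [0, 0, 0, 0, 0, 0, 0.72],
    [0, 0, 0, 0, 0, 0, 0.72]
  ]
}}

```text
time: 12.3
eef_pos: [471.9, -141.5, 160.3]
orientation: [-1.836, -2.159, -0.36]
ft_force: [18.2, 5.1, -10.5]
gripper_width: 62.8
finger_force: 9.9
```

```bash
python3 -c "
from st import *
show()"
```

```text
t 12.3 rel TCP(tube xyz) [ 73.8  -0.8 -10.9] F [ -2.1  -18.82 -10.48] M [-0.26 -3.67 -1.64] w 62.8 ff 9.898461261946068 roterr/360 [0.0004 0.0011 0.0012] pos [ 471.9 -141.5  160.3] q [ 0.78  0.26 -0.4   1.78 -0.24  1.32  0.62]
```

>>> {"op": "jog_arm", "data": {
  "increments": [
    [0, 0, 0, 0.0013, -0.0077, -0.0031, 0.72],
    [0, 0, 0, 0.0013, -0.0077, -0.0031, 0.72],
    [0, 0, 0, 0.0013, -0.0077, -0.0031, 0.72],
    [0, 0, 0, 0.0013, -0.0077, -0.0031, 0.72],
    [0, 0, 0, 0.0013, -0.0077, -0.0031, 0.72]
  ]
}}

```text
time: 12.8
eef_pos: [475.2, -160.8, 152.4]
orientation: [-1.835, -2.159, -0.36]
ft_force: [16.8, 5.3, -8.9]
gripper_width: 63.0
finger_force: 9.6
```

>>> {"op": "jog_arm", "data": {
  "increments": [
    [0, 0, 0, 0.0013, -0.0077, -0.0031, 0.72],
    [0, 0, 0, 0.0013, -0.0077, -0.0031, 0.72],
    [0, 0, 0, 0.0013, -0.0077, -0.0031, 0.72],
    [0, 0, 0, 0.0013, -0.0077, -0.0031, 0.72],
    [0, 0, 0, 0.0013, -0.0077, -0.0031, 0.72]
  ]
}}

```text
time: 13.3
eef_pos: [478.4, -179.9, 144.6]
orientation: [-1.835, -2.159, -0.36]
ft_force: [16.6, 5.0, -9.4]
gripper_width: 62.8
finger_force: 9.5
```

>>> {"op": "jog_arm", "data": {
  "increments": [
    [0, 0, 0, 0.0013, -0.0077, -0.0031, 0.72],
    [0, 0, 0, 0.0013, -0.0077, -0.0031, 0.72],
    [0, 0, 0, 0.0013, -0.0077, -0.0031, 0.72],
    [0, 0, 0, 0.0013, -0.0077, -0.0031, 0.72],
    [0, 0, 0, 0, 0, 0, 0.72]
  ]
}}

```text
time: 13.8
eef_pos: [481.0, -195.7, 138.1]
orientation: [-1.836, -2.158, -0.36]
ft_force: [16.6, 4.2, -10.6]
gripper_width: 62.7
finger_force: 10.5
```

```bash
python3 -c "
from st import *
s=show()
im=imaging.read_camera('top')
P0=seat+27*x+16*y+10*z
for d in (0,5,10): print(d,proj('top',P0+d*x))
print(im[237:249,330:350].min(2))"
```

```text
t 13.8 rel TCP(tube xyz) [ 14.5  -0.7 -10.8] F [ -2.65 -17.12 -10.33] M [-0.46 -3.4  -1.57] w 62.7 ff 10.538705236215264 roterr/360 [0.0004 0.001  0.0012] pos [ 481.  -195.7  138.1] q [ 0.81  0.35 -0.36  1.72 -0.2   1.32  0.68]
0 [342.31932805 241.51397417]
5 [339.39262313 241.82540017]
10 [336.4523807  242.13826667]
[[ 60  58  58  58  56  61  52  55  54  52  52  48  46  56  76 119 151 169
  136  98]
 [ 55  56  56  62  52  59  52  60  68  71  66  55  42  44  80 113 151 169
  137 102]
 [ 48  60  55  57  57  53  59  83 122 133 124  92  57  45  68 109 146 160
  141 109]
 [ 47  53  60  57  54  56  72 124 177 189 183 149  98  61  72 104 134 158
  155 123]
 [ 51  52  61  63  55  52  85 152 202 215 210 183 135 102  75  98 130 159
  165 133]
 [ 50  46  52  54  53  62  85 160 210 221 216 196 147 127  91  86 116 153
  173 129]
 [ 72  74  66  54  57  61  81 143 195 212 209 182 145 157 121  92 111 149
  171 141]
 [120 108  75  59  60  54  63 101 150 175 173 150 143 187 175 115 106 146
  165 142]
 [147 142  91  57  57  55  49  66  87 104  96  86 121 191 210 147 102 139
  161 150]
 [147 138  96  56  55  58  62  58  55  54  54  51  93 175 205 148 103 121
  143 138]
 [128 134  96  67  55  55  58  54  60  49  54  52  87 141 165 123  92  94
  102 102]
 [ 97 111  97  68  58  65  67  62  60  66  77  82  86 105 108  86  71  71
   78  77]]
```

>>> {"op": "jog_arm", "data": {
  "increments": [
    [0, 0, 0, 0.0015, -0.0091, -0.0037, 0.72],
    [0, 0, 0, 0, 0, 0, 0.72],
    [0, 0, 0, 0, 0, 0, 0.84],
    [0, 0, 0, 0, 0, 0, 0.84],
    [0, 0, 0, 0, 0, 0, 0.84]
  ]
}}

```text
time: 14.35
eef_pos: [477.8, -201.6, 136.1]
orientation: [-1.835, -2.154, -0.352]
ft_force: [0.5, -0.0, -0.8]
gripper_width: 72.2
finger_force: 0.2
```

>>> {"op": "jog_arm", "data": {
  "increments": [
    [0, 0, 0, 0.0019, -0.0107, -0.0045, 0.84],
    [0, 0, 0, 0.0019, -0.0107, -0.0045, 0.84],
    [0, 0, 0, 0, 0, 0, 0.84],
    [0, 0, 0, 0, 0, 0, 0.84],
    [0, 0, 0, 0, 0, 0, 0.84]
  ]
}}

```text
time: 14.85
eef_pos: [480.0, -212.4, 131.7]
orientation: [-1.835, -2.154, -0.353]
ft_force: [0.5, 0.9, 0.6]
gripper_width: 73.1
finger_force: 0.0
```

```bash
python3 -c "
from st import *
s=show()
print((T.T@np.array([-4,14,-11])+seat-s['eef_pos'])/500)
im=imaging.read_camera('top')
print(im[237:249,334:352].min(2))"
```

```text
t 14.85 rel TCP(tube xyz) [ -3.    3.1 -10.7] F [ 0.94 -0.65  0.24] M [-0.43 -0.18  0.  ] w 73.1 ff 0.0 roterr/360 [ 0.0005 -0.0001  0.0013] pos [ 480.  -212.4  131.7] q [ 0.82  0.37 -0.35  1.7  -0.18  1.33  0.7 ]
[-0.02119742 -0.00529001 -0.00140754]
[[ 57  57  61  57  58  59  54  55  51  61  45  47  50  51  52  45  48  41]
 [ 53  63  59  52  56  57  54  66  88  93  74  48  45  39  42  46  40  46]
 [ 57  51  54  57  53  58  73 125 156 158 123  79  56  52  58  65  70  73]
 [ 50  55  59  64  52  68 112 174 203 204 175 128 104  98 106 114 124 131]
 [ 45  58  58  57  52  73 130 194 218 215 196 161 154 143 147 156 160 159]
 [ 55  57  54  62  61  74 135 194 211 216 200 169 167 164 163 164 165 168]
 [ 71  59  55  57  51  61 106 165 196 198 170 147 156 178 182 170 164 154]
 [106  76  59  61  59  51  75 111 142 152 112 114 167 217 220 209 189 174]
 [130  99  58  57  59  54  58  70  82  80  65  90 178 237 238 233 226 219]
 [132 112  67  59  59  59  51  52  45  53  47  83 153 221 235 233 235 234]
 [131 121  80  57  56  59  58  55  65  52  61  79 125 170 189 200 216 227]
 [104 106  81  69  73  79  77  72  66  74  79  95 103 122 129 135 153 173]]
```

>>> {"op": "jog_arm", "data": {
  "increments": [
    [0, 0, 0, -0.01, -0.0017, -0.0004, 0.84],
    [0, 0, 0, -0.0095, -0.0017, -0.0004, 0.84],
    [0, 0, 0, -0.0009, 0.0055, 0.0022, 0.8],
    [0, 0, 0, -0.0009, 0.0055, 0.0022, 0.77],
    [0, 0, 0, 0, 0, 0, 0.77]
  ]
}}

```text
time: 15.4
eef_pos: [469.5, -208.1, 133.9]
orientation: [-1.835, -2.155, -0.353]
ft_force: [-0.5, 0.6, -0.9]
gripper_width: 67.3
finger_force: 0.0
```

>>> {"op": "jog_arm", "data": {
  "increments": [
    [0, 0, 0, -0.0003, 0.0018, 0.0008, 0.77],
    [0, 0, 0, -0.0003, 0.0018, 0.0008, 0.77],
    [0, 0, 0, 0, 0, 0, 0.77],
    [0, 0, 0, 0, 0, 0, 0.77],
    [0, 0, 0, 0, 0, 0, 0.77]
  ]
}}

```text
time: 15.9
eef_pos: [469.0, -206.9, 134.2]
orientation: [-1.835, -2.154, -0.352]
ft_force: [-0.1, 0.2, 0.3]
gripper_width: 66.9
finger_force: 0.0
```

```bash
python3 -c "
from st import *
show()"
```

```text
t 15.9 rel TCP(tube xyz) [  4.7  13.  -11. ] F [0.29 0.11 0.2 ] M [-0.43 -0.17 -0.03] w 66.9 ff 0.0 roterr/360 [ 0.0006 -0.0001  0.0013] pos [ 469.  -206.9  134.2] q [ 0.82  0.35 -0.35  1.73 -0.19  1.33  0.7 ]
```

>>> {"op": "jog_arm", "data": {
  "increments": [
    [0, 0, 0, -0.0004, 0.0022, 0.0009, 0.77],
    [0, 0, 0, 0, 0, 0, 0.77],
    [0, 0, 0, 0, 0, 0, 0.77],
    [0, 0, 0, 0, 0, 0, 0.77],
    [0, 0, 0, 0, 0, 0, 0.77]
  ]
}}

```text
time: 16.4
eef_pos: [468.8, -205.8, 134.7]
orientation: [-1.835, -2.154, -0.352]
ft_force: [0.4, -0.7, -0.2]
gripper_width: 67.3
finger_force: 0.0
```

>>> {"op": "jog_arm", "data": {
  "increments": [
    [0, 0, 0, -0.0002, 0.0011, 0.0004, 0.77],
    [0, 0, 0, 0, 0, 0, 0.77],
    [0, 0, 0, 0, 0, 0, 0.77],
    [0, 0, 0, 0, 0, 0, 0.77],
    [0, 0, 0, 0, 0, 0, 0.77]
  ]
}}

```text
time: 16.9
eef_pos: [468.7, -205.3, 134.9]
orientation: [-1.835, -2.154, -0.352]
ft_force: [0.7, -0.3, 0.2]
gripper_width: 67.2
finger_force: 0.0
```

>>> {"op": "jog_arm", "data": {
  "increments": [
    [0, 0, 0, -0.0002, 0.0011, 0.0004, 0.77],
    [0, 0, 0, 0, 0, 0, 0.77],
    [0, 0, 0, 0, 0, 0, 0.77],
    [0, 0, 0, 0, 0, 0, 0.77],
    [0, 0, 0, 0, 0, 0, 0.77]
  ]
}}

```text
time: 17.4
eef_pos: [468.6, -204.7, 135.2]
orientation: [-1.835, -2.154, -0.352]
ft_force: [0.5, -0.4, -0.2]
gripper_width: 67.3
finger_force: 0.0
```

```bash
python3 -c "
from st import *
show()"
```

```text
t 17.4 rel TCP(tube xyz) [  7.1  13.  -11. ] F [-0.5  -0.42 -0.06] M [-0.43 -0.26 -0.  ] w 67.3 ff 0.0 roterr/360 [ 0.0006 -0.0001  0.0013] pos [ 468.6 -204.7  135.2] q [ 0.82  0.34 -0.36  1.73 -0.19  1.33  0.7 ]
```

>>> {"op": "jog_arm", "data": {
  "increments": [
    [0, 0, 0, -0.0002, 0.0011, 0.0004, 0.77],
    [0, 0, 0, 0, 0, 0, 0.77],
    [0, 0, 0, 0, 0, 0, 0.77],
    [0, 0, 0, 0, 0, 0, 0.77],
    [0, 0, 0, 0, 0, 0, 0.77]
  ]
}}

```text
time: 17.9
eef_pos: [468.5, -204.3, 135.3]
orientation: [-1.836, -2.154, -0.352]
ft_force: [1.6, -1.5, -0.8]
gripper_width: 67.4
finger_force: 1.1
```

>>> {"op": "jog_arm", "data": {
  "increments": [
    [0, 0, 0, -0.0002, 0.0011, 0.0004, 0.77],
    [0, 0, 0, 0, 0, 0, 0.77],
    [0, 0, 0, 0, 0, 0, 0.77],
    [0, 0, 0, 0, 0, 0, 0.77],
    [0, 0, 0, 0, 0, 0, 0.77]
  ]
}}

```text
time: 18.4
eef_pos: [468.4, -203.7, 135.5]
orientation: [-1.836, -2.154, -0.352]
ft_force: [1.1, -2.1, -2.1]
gripper_width: 67.0
finger_force: 1.4
```

```bash
python3 -c "
from st import *
show()"
```

```text
t 18.4 rel TCP(tube xyz) [  8.2  13.1 -11.1] F [-2.91 -0.76 -1.14] M [-1.   -0.28 -0.17] w 67.0 ff 1.372574558481574 roterr/360 [ 0.0006 -0.0001  0.0013] pos [ 468.4 -203.7  135.5] q [ 0.82  0.34 -0.36  1.73 -0.19  1.33  0.7 ]
```

>>> {"op": "jog_arm", "data": {
  "increments": [
    [0, 0, 0, -0.0013, 0.0073, 0.003, 0.77],
    [0, 0, 0, -0.0013, 0.0073, 0.003, 0.77],
    [0, 0, 0, -0.0013, 0.0073, 0.003, 0.77],
    [0, 0, 0, -0.0013, 0.0073, 0.003, 0.77],
    [0, 0, 0, -0.0013, 0.0073, 0.003, 0.77]
  ]
}}

```text
time: 18.9
eef_pos: [465.2, -184.9, 143.2]
orientation: [-1.835, -2.155, -0.353]
ft_force: [2.2, -2.9, -2.5]
gripper_width: 67.1
finger_force: 1.5
```

>>> {"op": "jog_arm", "data": {
  "increments": [
    [0, 0, 0, -0.0013, 0.0073, 0.003, 0.77],
    [0, 0, 0, -0.0013, 0.0073, 0.003, 0.77],
    [0, 0, 0, -0.0013, 0.0073, 0.003, 0.77],
    [0, 0, 0, -0.0013, 0.0073, 0.003, 0.77],
    [0, 0, 0, -0.0013, 0.0073, 0.003, 0.77]
  ]
}}

```text
time: 19.4
eef_pos: [462.0, -166.8, 150.7]
orientation: [-1.835, -2.155, -0.352]
ft_force: [1.8, -2.9, -2.6]
gripper_width: 67.1
finger_force: 1.5
```

>>> {"op": "jog_arm", "data": {
  "increments": [
    [0, 0, 0, -0.0013, 0.0073, 0.003, 0.77],
    [0, 0, 0, -0.0013, 0.0073, 0.003, 0.77],
    [0, 0, 0, -0.0013, 0.0073, 0.003, 0.77],
    [0, 0, 0, -0.0013, 0.0073, 0.003, 0.77],
    [0, 0, 0, 0, 0, 0, 0.77]
  ]
}}

```text
time: 19.9
eef_pos: [459.2, -151.8, 156.9]
orientation: [-1.834, -2.155, -0.352]
ft_force: [2.2, -1.2, 0.4]
gripper_width: 66.9
finger_force: 0.7
```

```bash
python3 -c "
from st import *
s=show()
print((T.T@np.array([72.5,13,-11])+seat-s['eef_pos'])/500)"
```

```text
t 19.9 rel TCP(tube xyz) [ 65.1  13.5 -11. ] F [-1.33 -1.96  0.92] M [-0.63 -0.36 -0.16] w 66.9 ff 0.6700925716540951 roterr/360 [ 0.0005 -0.0001  0.0011] pos [ 459.2 -151.8  156.9] q [ 0.79  0.25 -0.39  1.79 -0.23  1.33  0.65]
[-0.00129938  0.01370832  0.0056145 ]
```

>>> {"op": "jog_arm", "data": {
  "increments": [
    [0, 0, 0, -0.0007, 0.0069, 0.0028, 0.77],
    [0, 0, 0, -0.0007, 0.0068, 0.0028, 0.77],
    [0, 0, 0, 0, 0, 0, 0.72],
    [0, 0, 0, 0, 0, 0, 0.68],
    [0, 0, 0, 0, 0, 0, 0.68]
  ]
}}

```text
time: 20.4
eef_pos: [458.7, -145.5, 159.3]
orientation: [-1.835, -2.154, -0.353]
ft_force: [1.3, -0.8, -0.6]
gripper_width: 60.4
finger_force: 0.7
```

```bash
python3 pin3.py
```

```text
t 20.55 rel TCP(tube xyz) [ 71.7  13.  -11.1] F [-0.95 -0.77 -0.4 ] M [-0.69 -0.36 -0.13] w 59.3 ff 0.7085753940918949 roterr/360 [ 0.0005 -0.0001  0.0012] pos [ 458.6 -145.6  159.3] q [ 0.79  0.24 -0.39  1.8  -0.23  1.33  0.64]
[[ 63  61  60  56  61  58  59  54  53  59  86 125 159 176]
 [ 57  61  59  58  57  53  54  54  52  50  79 118 155 170]
 [ 60  59  57  54  61  72  91  85  66  56  80 113 147 168]
 [ 59  59  57  60  83 128 163 158 127  92  97 112 141 163]
 [ 62  59  57  69 120 181 211 208 180 139 130 126 136 166]
 [ 59  56  57  79 144 204 223 221 206 175 147 132 134 160]
 [ 61  60  58  77 141 201 223 223 215 183 145 131 127 159]
 [ 60  61  55  68 114 174 209 218 199 155 129 136 130 152]
 [ 57  61  59  60  81 125 161 171 155 108 114 140 128 145]
 [ 63  59  56  57  61  70  90  96  85  69 103 137 133 141]
 [ 65  55  61  58  55  56  52  51  49  57  96 132 139 141]
 [ 73  59  58  62  57  54  55  53  56  63  87 118 126 135]]
```

>>> {"op": "jog_arm", "data": {
  "increments": [
    [0, 0, 0, -0.0002, 0.0013, 0.0005, 0.68],
    [0, 0, 0, 0, 0, 0, 0.64],
    [0, 0, 0, 0, 0, 0, 0.6],
    [0, 0, 0, 0, 0, 0, 0.6],
    [0, 0, 0, 0, 0, 0, 0.6]
  ],
  "newtons": 35
}}

```text
time: 21.05
eef_pos: [458.6, -145.1, 159.6]
orientation: [-1.836, -2.154, -0.352]
ft_force: [2.3, -2.2, -0.1]
gripper_width: 52.4
finger_force: 1.4
```

```bash
python3 -c "
from st import *
show()"
```

```text
t 21.05 rel TCP(tube xyz) [ 72.3  12.9 -11. ] F [-2.39 -1.94  0.91] M [-0.9  -0.56 -0.26] w 52.4 ff 1.3555967446882278 roterr/360 [ 0.0006 -0.      0.0013] pos [ 458.6 -145.1  159.6] q [ 0.79  0.24 -0.39  1.8  -0.23  1.33  0.64]
```

>>> {"op": "jog_arm", "data": {
  "increments": [
    [0, 0, 0, 0.0022, 0.0004, 0, 0.57],
    [0, 0, 0, 0.0022, 0.0004, 0, 0.55],
    [0, 0, 0, 0.0022, 0.0004, 0, 0.525],
    [0, 0, 0, 0, 0, 0, 0.525],
    [0, 0, 0, 0, 0, 0, 0.525]
  ]
}}

```text
time: 21.55
eef_pos: [462.1, -144.3, 159.6]
orientation: [-1.835, -2.155, -0.353]
ft_force: [1.6, -2.5, -1.6]
gripper_width: 45.9
finger_force: 1.4
```

```bash
python3 -c "
from st import *
show()"
```

```text
t 21.55 rel TCP(tube xyz) [ 72.5   9.4 -11.1] F [-3.13 -1.14 -0.5 ] M [-0.89 -0.53 -0.15] w 45.9 ff 1.3789825409185141 roterr/360 [ 0.0005 -0.      0.0012] pos [ 462.1 -144.3  159.6] q [ 0.79  0.25 -0.39  1.8  -0.23  1.33  0.63]
```

>>> {"op": "jog_arm", "data": {
  "increments": [
    [0, 0, 0, 0.0022, 0.0004, 0, 0.5],
    [0, 0, 0, 0.0022, 0.0004, 0, 0.475],
    [0, 0, 0, 0, 0, 0, 0.475],
    [0, 0, 0, 0, 0, 0, 0.475],
    [0, 0, 0, 0, 0, 0, 0.475]
  ]
}}

```text
time: 22.05
eef_pos: [464.2, -144.0, 159.6]
orientation: [-1.836, -2.154, -0.353]
ft_force: [1.1, -2.7, -1.5]
gripper_width: 41.3
finger_force: 1.6
```

```bash
python3 -c "
from st import *
show()"
```

```text
t 22.05 rel TCP(tube xyz) [ 72.4   7.3 -11.1] F [-3.25 -0.61 -0.35] M [-1.02 -0.43 -0.19] w 41.3 ff 1.6445032335832366 roterr/360 [ 0.0006 -0.      0.0013] pos [ 464.2 -144.   159.6] q [ 0.78  0.25 -0.4   1.79 -0.23  1.33  0.63]
```

>>> {"op": "jog_arm", "data": {
  "increments": [
    [0, 0, 0, 0.0022, 0.0004, 0, 0.45],
    [0, 0, 0, 0.002, 0.0004, 0, 0.425],
    [0, 0, 0, 0, 0, 0, 0.425],
    [0, 0, 0, 0, 0, 0, 0.425],
    [0, 0, 0, 0, 0, 0, 0.425]
  ]
}}

```text
time: 22.55
eef_pos: [466.3, -143.6, 159.6]
orientation: [-1.836, -2.155, -0.353]
ft_force: [1.6, -2.5, -2.3]
gripper_width: 37.3
finger_force: 2.0
```

```bash
python3 -c "
from st import *
show()"
```

```text
t 22.55 rel TCP(tube xyz) [ 72.5   5.1 -11.1] F [-3.37 -1.21 -1.11] M [-1.12 -0.44 -0.17] w 37.3 ff 1.9663957141528954 roterr/360 [ 0.0006 -0.      0.0013] pos [ 466.3 -143.6  159.6] q [ 0.78  0.25 -0.4   1.79 -0.23  1.33  0.63]
```

>>> {"op": "jog_arm", "data": {
  "increments": [
    [0, 0, 0, 0.002, 0.0008, 0.0002, 0.39],
    [0, 0, 0, 0, 0, 0, 0.36],
    [0, 0, 0, 0, 0, 0, 0.33],
    [0, 0, 0, 0, 0, 0, 0.33],
    [0, 0, 0, 0, 0, 0, 0.33]
  ]
}}

```text
time: 23.05
eef_pos: [467.0, -143.2, 159.7]
orientation: [-1.835, -2.155, -0.352]
ft_force: [-0.6, -3.2, 0.2]
gripper_width: 30.7
finger_force: 35.2
```

```bash
python3 -c "
from st import *
show()"; python3 pin3.py
```

```text
t 23.05 rel TCP(tube xyz) [ 72.8   4.3 -11.1] F [-2.75  1.14  1.32] M [-1.01  0.02  0.33] w 30.7 ff 35.221550849382766 roterr/360 [ 0.0006 -0.0001  0.0012] pos [ 467.  -143.2  159.7] q [ 0.78  0.26 -0.4   1.79 -0.23  1.33  0.62]
t 23.2 rel TCP(tube xyz) [ 72.8   4.4 -11.1] F [-2.69  1.47  0.29] M [-1.01  0.08  0.28] w 31.2 ff 35.2056796188117 roterr/360 [ 0.0006 -0.0001  0.0012] pos [ 467.  -143.2  159.7] q [ 0.78  0.26 -0.4   1.79 -0.23  1.33  0.62]
[[ 59  58  60  61  58  55  57  52  53  84 121 155 170 141]
 [ 58  58  56  58  56  53  56  52  56  80 117 149 166 147]
 [ 57  58  57  57  58  76  82  72  60  85 109 132 148 139]
 [ 58  58  54  67  98 137 155 127  83  76  92 107 115 109]
 [ 57  58  66 101 155 187 196 155  97  71  76  81  80  82]
 [ 58  61  69 129 190 204 179 134  86  69  72  76  76  77]
 [ 60  57  73 132 189 184 131  82  64  61  74  75  74  76]
 [ 60  58  62 110 160 159  96  55  54  64  71  76  77  76]
 [ 61  59  60  80 119 127  81  50  54  59  73  77  78  76]
 [ 58  60  57  58  72  79  63  58  56  62  68  77  78  77]
 [ 56  60  61  58  55  57  55  57  55  59  68  75  75  78]
 [ 58  58  62  59  58  55  59  55  61  55  67  73  76  75]]
```

>>> {"op": "jog_arm", "data": {
  "increments": [
    [0, 0, 0, 0, 0, 0, 0.25],
    [0, 0, 0, 0, 0, 0, 0.25],
    [0, 0, 0, 0, 0, 0, 0.25],
    [0, 0, 0, 0, 0, 0, 0.25],
    [0, 0, 0, 0, 0, 0, 0.25]
  ]
}}

```text
time: 23.7
eef_pos: [467.0, -143.2, 159.7]
orientation: [-1.835, -2.154, -0.352]
ft_force: [-2.0, -3.8, 1.3]
gripper_width: 31.0
finger_force: 35.2
```

```bash
python3 -c "
from st import *
show()
a=imaging.read_camera('top')[190:290,270:370,::-1]; b=imaging.read_camera('side')[140:240,260:360,::-1]
cv2.imwrite('pics/a5.png',np.hstack([cv2.resize(a,(400,400),interpolation=2),cv2.resize(b,(400,400),interpolation=2)]))"
```

```text
t 23.7 rel TCP(tube xyz) [ 72.8   4.4 -11.1] F [-2.66  2.58  2.46] M [-0.93  0.26  0.46] w 31.0 ff 35.223349733278155 roterr/360 [ 0.0006 -0.0001  0.0012] pos [ 467.  -143.2  159.7] q [ 0.78  0.26 -0.4   1.79 -0.23  1.33  0.62]
```

View pics/a5.png

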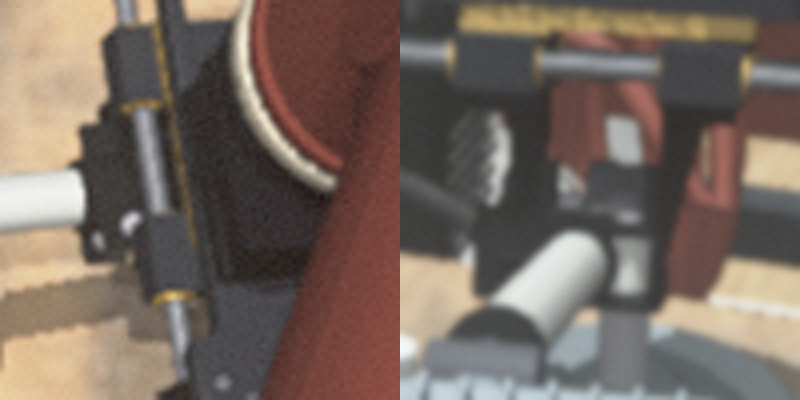

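The side crop shows the fingers closed on collar and lever, with the lever inside the right finger at (630,265). The top crop shows the pin at (131,222), which agrees with about 65 mm of travel. The width holds at 31–32 mm with 35 N grip, so the lever is shut and I'm handing in.

```bash
python3 -c "
from rig import robot
print(robot.job_done())"
```

```text
the job is handed in; nothing more can be done
None
```

The job is handed in: the mouth stands at the second ring (about 65.4 mm of travel against 65; ring itself hidden from the cameras), and collar and lever are held squeezed to 31–32 mm at 35 N; on a first lift the finger slipped off the rest and pushed on its end at about 43 N, so I lowered the tube to its stop with the lever open and redid it.

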